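# Lock a petri dish in its holder with the toggle lever

## Robot

A 6-joint arm with a two-finger parallel gripper is mounted at the origin on a cart in front of the work surface, level with it; the furniture and walls round the work are solid. World frame = base frame: x ahead of the robot, y to its left, z up, the work surface at z = 0. Lengths are in m, angles in rad, forces in N, time in s.
With the tool pointing down it reaches from about 0.425 to 0.95 m from the base axis. Payload 3.5 kg.
Tool frame: the origin (TCP) lies between the finger pads; the fingertips stand 22 mm ahead of it and the grasp point (between the pads) lies 3 mm ahead of it (ctrl.nose_length is the z of the fingertips in the tool frame, in m); z points along the fingers, y is the line along which they close (so a half turn about z gives the same grasp; the last joint's range is limited). The gripper opens to 85 mm and grips with 20 to 120 N. Pads are 22 mm wide; open, the fingers measure 114 mm over their backs; the gripper's body (76 mm by 85 mm) begins 54 mm behind the grasp point. The pads swing forward as they close: fully open they stand 13 mm farther back than shut.
Start: joints at [-1.252, 0.286, 1.577, -0, 1.279, -0.15], TCP at [0.305, -0.602, 0.253] pointing down, gripper open.
Joint ranges: [-2.77, 2.77], [-0.9, 2.22], [0.21, 2.48], [-1.53, 4.67], [0.24, 2.81], [-2.84, 2.84]. Speed limits (rad/s): [2.79, 2.79, 3.14, 3.14, 3.14, 3.14].

## Interface

Orientations are given as a unit quaternion [x, y, z, w].
In Python, from plant import ctrl gives the robot as it stands. The module is installed in compiled form; this text tells all that it offers.
- The arm moves only by the tool send_rows, never from a script. Its argument "rows" is text: rows parted by semicolons, each of 7 numbers parted by spaces: the turn, a rotation vector about the tool's x, y, z in degrees, then the shift along the tool's x, y, z in mm, then the opening, from -1 (shut) to 1 (fully open). A call has 1 to 8 rows; each row is the pose to reach, as a shift and turn from the pose commanded when the call began, along the tool's axes at that moment; what a row does not reach only later rows make up. A row lasts 1/8 s, in which the tool goes at most 62.5 mm and 10.7 degrees, less where a joint would pass 70% of its speed; a pose out of reach is approached as far as the arm can. A call with a gripper value outside its range is refused whole. The fingers move at their own pace and stop on an object; "grip_force" is the grip in N (left out, the last holds). Time passes only in rows, so rows that repeat a pose let the fingers close. It gives the time, the measured TCP pose, the force, the opening and the grip force at its end, in the units of the state.
- ctrl.get_state(): the state, without advancing time (a new reading comes with each control period).
- ctrl.read_camera(name): name is "scene" or "top" or "wrist"; returns a dict with "color" (420x560x3 uint8, red, green, blue), "fx", "fy", "cx", "cy" (pixels), "extrinsics" (4x4, takes a point from world to camera coordinates). Camera axes: x right, y down, z forward; pixel columns grow to the right and rows downward; lengths in m; the calibration is good to about 2 mm. A picture is of the moment at which its call begins. There is no depth.
- ctrl.sign_off(): hands the job in; it is judged then, once.
Trained networks look in a picture, given as the dict that the camera call returned (one of the last four; its "shot" number tells which), for a name from the list of things; names that differ only in an ending like _2 or _b are one class to them, and where a whole thing is asked for, a point or a joint stands for the part that bears it (a point fixed in the world has none). Each returns a list of dicts, best first, with "p" (0 to 1); they miss things now and then, are a little off and sometimes report something else, mostly with a low value. They report only what shows in the picture. A call takes as long as a camera call. They do not tell look-alikes from the thing itself.
- ctrl.look_for(picture, target): "position" ([x, y, z] in m, in the coordinates of the camera as it stood for that picture, good to about 4 mm: the middle of the surface that is visible of it).
The state is a dict: "time": time; "qpos": joint angles; "dq": joint speeds; "joint_efforts": joint torques, N m; "eef_pos": TCP position; "tcp_rot": TCP orientation; "contact_force": force on the tool from outside, world axes, zero at the start; "wrist_torque": the same for the moment, N m; "opening": opening from 0.0 (shut) to 1.0 (fully open); "finger_force": force on a finger pad.
Only numpy, scipy, OpenCV 4.12 (cv2) and the standard library are available. Lean on these libraries where they do the work, as an engineer would, in place of code of your own. Each camera call takes 0.05 s, during which the arm holds its last target. There are 200 camera calls.

## Task

Using only the fingertips or the outside of the fingers, push the sand-filled petri dish on the metal holder straight back until it rests against the holder's back stop. Then push the toggle lever of the clamp over past its centre, toward the dish, so that it snaps into its other position and the clamp's plunger holds the dish firmly against the side stop. Nothing is to be picked up: keep the dish flat on the plate, leave the things around the holder alone, and let go of everything at the end.

Things in the scene. Friction and masses are not known exactly. Their poses are not given: they have to be found in the camera images.
- holder: Fixed dish holder: bare aluminium base plate, 8 mm thick, on the worktop, with two dark stop bars and a steel toggle clamp. It does not move in a run. The plate spans x -95 to 85, y -105 to 125 mm from the origin on its underside; x points away from the robot to the back stop, y left to the clamp, z up. Yaw -0.45 to 0.05 rad.
- back_stop (a point): Centre of the front face of the back stop, a dark bar 90 mm long along holder y with its top 26 mm above the worktop (holder x 65, y -35, z 17 mm).
- side_stop (a point): Centre of the inner face of the side stop, a dark bar 70 mm long along holder x, right of the dish, top 26 mm above the worktop (holder x 15, y -80, z 17 mm). From this face to the withdrawn plunger tip there are 112 mm for the 90 mm dish.
- dish_seat (a point): Point on the top face of the plate (holder x 20, y -35, z 8 mm), with the holder's axes, where the centre of the dish's underside lies when the dish touches both the back stop and the side stop.
- dish: Loose round petri dish with its lid, clear plastic with a layer of sand, 90 mm in diameter and 15 mm high, about 0.1 kg. Origin at the centre of its underside; z up; its yaw is arbitrary. It starts flat on the plate, 20 to 50 mm short of the back stop (toward the robot) and 4 to 14 mm to the left of the side stop, and slides when pushed.
- plunger_tip: Black rubber tip of the clamp's plunger, 14 mm across, 7 mm long. Origin at the centre of the face that meets the dish: holder x 20, y 32, z 16 mm while open. The lever drives it 28 mm toward the side stop (holder -y); a spring of about 500 N/m behind it then presses the dish with about 3 N and slides it to the side stop.
- lever (a joint): Toggle lever angle, axis level along holder x through lever_pivot. 0: open, leaning 50 deg from upright away from the dish (holder +y). 0.87: upright, the centre. 1.745: closed, leaning 50 deg toward the dish (holder -y). An over-centre spring (about 0.15 N m, 2 to 4 N at the grip) drives it to the nearer end: released before centre it springs back, past centre it snaps home by itself.
- lever_pivot (a point): Point on the lever's axis: holder x 20, y 78, z 40 mm, fixed to the holder. Two steel cheeks (28 mm apart outside, 42 mm long in y, tops 48 mm above the worktop) on a foot 44 mm by 60 mm carry it.
- lever_tip (a point): Outer end of the toggle lever, 88 mm from the pivot. The lever is a steel rod 10 mm thick with a black rubber grip 16 mm thick over the outer 55 mm. With the clamp open the tip is at holder y 145, z 97 mm.
- dropper: Loose amber dropper bottle, 36 mm in diameter, 113 mm high, origin at the centre of its underside. Stands right of the plate; leave it alone.
- jar: Loose specimen jar with a white screw lid, 56 mm in diameter, 78 mm high, origin at the centre of its underside. Stands right of the plate, nearer the robot; leave it alone.
- lens: Loose folding hand lens in a steel sleeve, 46 x 34 x 14 mm, origin at the centre of its underside. Lies left of the plate, nearer the robot; leave it alone.
Things that resemble listed ones, but are neither listed nor needed, are in the scene too. What is meant by the dish is not red, and is the larger of those in its own colour.

How it is judged:
On the way, in this order (a step that is already met when the one before it is completed fails the run):
1. the dish has been pushed back against the back stop (within 4 mm) with the clamp still open (x of dish in the frame of dish_seat above -0.004 m and value of joint lever below 0.4 rad), for 0.1 s.
2. the lever has snapped over to its closed position (value of joint lever above 1.65 rad), for 0.2 s.
At the end, for the whole second after the job is handed in: The lever is closed (above 1.65 rad), the plunger tip presses the dish with more than 1 N, and the dish lies flat and still on the plate with its centre within 5 mm of dish_seat along each of the holder's axes (against the back stop and the side stop) (value of joint lever above 1.65 rad and contact force between plunger_tip and dish above 1 N and x of dish in the frame of dish_seat between -0.005 and 0.005 m and y of dish in the frame of dish_seat between -0.005 and 0.005 m and z of dish in the frame of dish_seat below 0.004 m and angle between dish's own z axis and vertical below 0.06 rad and linear speed of dish below 0.01 m/s); the robot touches nothing.
It fails at once if the dish is lifted more than 8 mm off the plate or tipped by more than 0.3 rad (z of dish in the frame of dish_seat above 0.008 m or angle between dish's own z axis and vertical above 0.3 rad).
It fails at once if the dropper bottle, the jar or the hand lens is moved by more than 15 mm (distance of any of dropper, jar, lens from where it was at the start of the episode above 0.015 m).
It also fails if it takes over 45 s, if anything falls off the work surface, if the arm or the gripper's body presses on something with over 40 N, if the wrist force passes 120 N, or if a joint passes its speed limit or range.

## Working session

There is one attempt and no reset: what is moved stays moved. The work goes in short steps, Python scripts to look and compute and a tool call to move; the robot and the scene stay as the last step left them, time stands still between calls to the robot, and variables do not carry over. Pictures are saved under pics/ and viewed, at most 10 in all, crops included, and the job is handed in when it is done.

Besides the shell and the picture viewer there is one more tool, called after "Request:" in YAML: its name, and indented under it one key for each argument. send_rows: Moves the arm, as the interface text tells. Its arguments: {"type":"object","properties":{"rows":{"type":"string"},"grip_force":{"type":"number"}},"required":["rows"]}

```bash
mkdir -p pics; cat > h.py <<'E'
import numpy as np, cv2
from plant import ctrl
from scipy.spatial.transform import Rotation as R
def shot(n,f):
    p=ctrl.read_camera(n); cv2.imwrite('pics/'+f,cv2.cvtColor(p['color'],cv2.COLOR_RGB2BGR)); return p
def look(p,t,n=4):
    T=np.linalg.inv(p['extrinsics']); o=[]
    for d in ctrl.look_for(p,t)[:n]:
        x=np.array(d['position']); w=(T@np.r_[x,1])[:3]
        o.append((round(d['p'],2),w.round(3).tolist(),[round(p['fx']*x[0]/x[2]+p['cx']),round(p['fy']*x[1]/x[2]+p['cy'])]))
    return o
def ray(p,u,v,z):
    T=np.linalg.inv(p['extrinsics']); d=T[:3,:3]@np.array([(u-p['cx'])/p['fx'],(v-p['cy'])/p['fy'],1]); c=T[:3,3]
    return c+d*(z-c[2])/d[2]
def pix(p,w):
    c=p['extrinsics']@np.r_[w,1]; return [p['fx']*c[0]/c[2]+p['cx'],p['fy']*c[1]/c[2]+p['cy']]
E
python3 - <<'E'
from h import *
for n in ['top','scene']:
    p=shot(n,n+'1.png'); print(n,p['extrinsics'].round(3).tolist(),p['fx'])
    for t in ['holder','dish','plunger_tip','lever','dropper','jar','lens']: print(t,look(p,t))
s=ctrl.get_state();print(s)
E
```

```text
top [[-0.018, -1.0, 0.011, -0.015], [-0.988, 0.016, -0.157, 0.515], [0.156, -0.014, -0.988, 0.958], [0.0, 0.0, 0.0, 1.0]] 512.0090989295368
holder [(0.96, [0.513, -0.063, 0.005], [293, 216]), (0.71, [0.409, -0.261, 0.082], [403, 264]), (0.26, [0.539, 0.016, 0.077], [252, 197])]
dish [(0.88, [0.563, 0.114, 0.006], [205, 193]), (0.87, [0.664, -0.056, 0.002], [287, 144]), (0.62, [0.482, -0.12, 0.015], [322, 230]), (0.34, [0.512, -0.067, 0.005], [294, 216])]
plunger_tip []
lever [(0.68, [0.53, 0.016, 0.077], [252, 202])]
dropper [(0.62, [0.511, -0.25, 0.063], [392, 211])]
jar [(0.71, [0.41, -0.262, 0.081], [403, 263]), (0.36, [0.484, -0.12, 0.016], [322, 229])]
lens [(0.65, [0.511, -0.063, 0.006], [293, 217]), (0.6, [0.46, 0.093, 0.02], [214, 243])]
scene [[-0.865, -0.502, -0.016, 0.426], [-0.29, 0.525, -0.8, 0.227], [0.41, -0.687, -0.6, 0.802], [0.0, 0.0, 0.0, 1.0]] 495.7431519672043
holder [(0.74, [0.506, -0.045, 0.01], [276, 235])]
dish [(0.86, [0.557, 0.112, 0.002], [213, 275]), (0.55, [0.506, -0.046, 0.01], [276, 234])]
plunger_tip [(0.47, [0.53, 0.032, 0.081], [245, 224])]
lever [(
[... 239 characters left out ...]
time': 0.8, 'qpos': array([-1.25197730e+00,  2.86241981e-01,  1.57667412e+00, -1.96813734e-05,
        1.27859171e+00, -1.49978499e-01]), 'dq': array([-0.00104103,  0.00022121,  0.00142627,  0.00178248,  0.00085755,
       -0.00027659]), 'joint_efforts': array([-3.88875369e-04, -4.05914211e+01, -2.92924708e+01, -1.12284597e-04,
        4.72461525e-04,  1.93960602e-06]), 'eef_pos': array([ 0.30500895, -0.60215508,  0.25337762]), 'tcp_rot': array([ 9.72653501e-01,  2.32260987e-01, -5.81329607e-06,  4.30630576e-05]), 'contact_force': array([ 0.3458083 ,  0.48165016, -0.34654773]), 'wrist_torque': array([ 0.00933644,  0.00173065, -0.03989483]), 'finger_force': 0.0, 'opening': 1.0047806327904114}
```

View pics/top1.png

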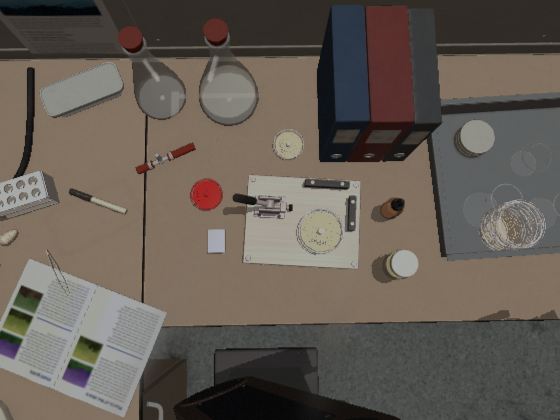

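View pics/scene1.png

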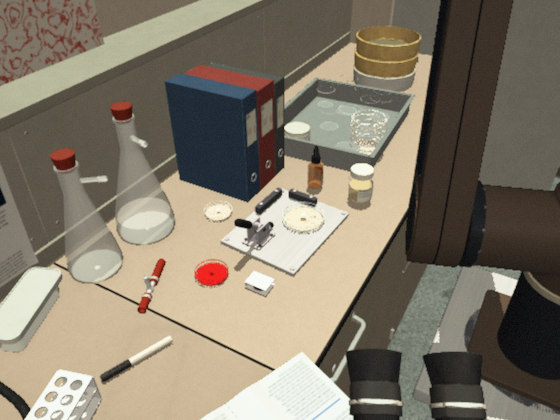

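Three dishes are visible in the top image: the red one at (207,194), a small sand-coloured one off the plate at (288,144), and a larger sand-coloured one on the plate at (320,231). The last fits: it isn't red, it's the larger of its colour, and it sits on the holder. The lever grip points left at (243,199). I'll confirm with an enlarged crop and use it to measure the holder corners.

```bash
python3 - <<'E'
import cv2
i=cv2.imread('pics/top1.png')[130:280,185:385]
cv2.imwrite('pics/crop1.png',cv2.resize(i,None,fx=4,fy=4,interpolation=cv2.INTER_CUBIC))
E
```

```text
(no output)
```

View pics/crop1.png

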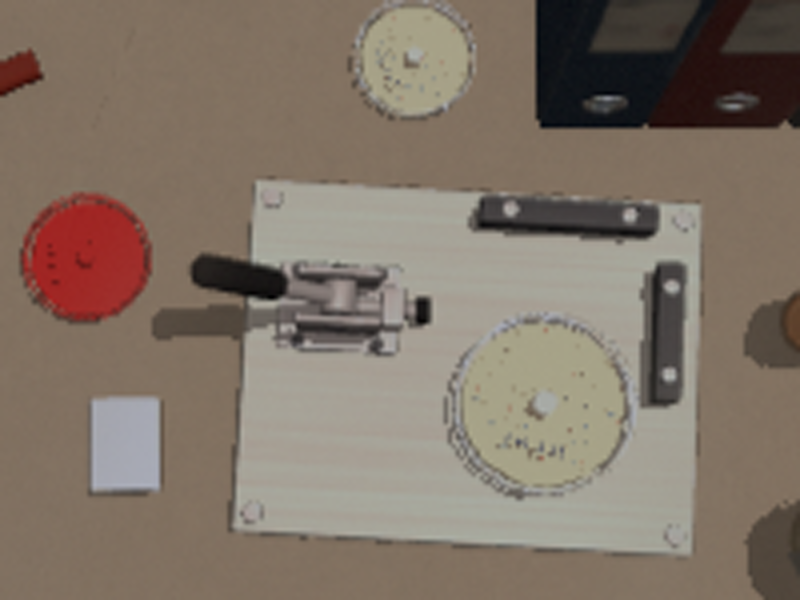

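The crop confirms it: the larger sand-coloured dish is on the plate, centred at crop (542,405) with the knob on its lid. The plate corners are at crop (255,180), (700,204), (692,553) and (233,530), and the plunger tip is at (423,310).

```bash
cat > pose.py <<'E'
from h import *
from scipy.optimize import least_squares
def solve(p):
    px=np.array([[255,180],[700,204],[692,553],[233,530]])/4+[185,130]-.375
    H=np.array([[85,125],[85,-105],[-95,-105],[-95,125]])/1e3
    W=np.array([ray(p,u,v,.008)[:2] for u,v in px])
    f=lambda q:(W-(H@np.array([[np.cos(q[2]),np.sin(q[2])],[-np.sin(q[2]),np.cos(q[2])]])+q[:2])).ravel()
    r=least_squares(f,[.5,-.06,-.1]); return r.x,r.fun
def h2w(q,h):
    c,s=np.cos(q[2]),np.sin(q[2]); return np.array([q[0]+c*h[0]-s*h[1],q[1]+s*h[0]+c*h[1],h[2]])
def w2h(q,w):
    c,s=np.cos(q[2]),np.sin(q[2]); d=np.array(w[:2])-q[:2]; return np.array([c*d[0]+s*d[1],-s*d[0]+c*d[1]])
E
python3 - <<'E'
from pose import *
p=ctrl.read_camera('top'); q,r=solve(p); print(q,(r*1e3).round(1))
uv=lambda a,b:(a/4+185-.375,b/4+130-.375)
for n,(a,b),z in [('dish',(542,405),.020),('plunger',(430,310),.018),('bs',(568,235),.026),('ss',(653,332),.026),('levertip',(194,272),.097)]:
    w=ray(p,*uv(a,b),z); print(n,w.round(4),(w2h(q,w)*1e3).round(1))
ps=ctrl.read_camera('scene')
for h in [(.065,-.035,.026),(.02,.145,.097),(.085,.125,.008),(-.095,-.105,.008)]: print(h,h2w(q,h).round(3),np.round(pix(ps,h2w(q,h))))
print(look(ps,'lever'), look(ps,'dish'))
E
```

```text
[ 0.50699654 -0.09246202 -0.06886478] [-1.  -1.3 -1.2  1.4  1.4  0.9  0.8 -1. ]
dish [ 0.4801 -0.1164  0.02  ] [-25.2 -25.7]
plunger [ 0.5291 -0.0621  0.018 ] [19.9 31.8]
bs [ 0.5646 -0.1315  0.026 ] [ 60.1 -35. ]
ss [ 0.5149 -0.172   0.026 ] [ 13.4 -78.8]
levertip [0.5352 0.0506 0.097 ] [ 18.3 144.6]
(0.065, -0.035, 0.026) [ 0.569 -0.132  0.026] [271. 199.]
(0.02, 0.145, 0.097) [0.537 0.051 0.097] [236. 222.]
(0.085, 0.125, 0.008) [0.6   0.026 0.008] [219. 240.]
(-0.095, -0.105, 0.008) [ 0.405 -0.191  0.008] [349. 213.]
[(0.5, [0.528, 0.028, 0.078], [247, 225])] [(0.86, [0.556, 0.114, 0.003], [212, 276]), (0.63, [0.479, -0.116, 0.012], [303, 219]), (0.63, [0.662, -0.056, 0.006], [218, 212])]
```

```bash
cat > goal.py <<'E'
from pose import *
q=np.array([0.507,-0.0925,-0.069])
def goal(hx,hy,z,yaw=q[2],aim=None):
    s=ctrl.get_state(); r=R.from_quat(s['tcp_rot'])
    x,y=np.cos(yaw),np.sin(yaw); t=R.from_matrix(np.array([[x,y,0],[y,-x,0],[0,0,-1]]))
    w=h2w(q,(hx,hy,z)); d=r.inv()
    print('to',w.round(3),'r',np.hypot(*w[:2]).round(3),'turn',np.degrees((d*t).as_rotvec()).round(2),'shift mm',(d.apply(w-s['eef_pos'])*1e3).round(1),'t',s['time'])
E
python3 -c "
from goal import *
goal(-.086,-.0257,.2);goal(-.086,-.0257,.031)"
```

```text
to [ 0.419 -0.112  0.2  ] r 0.434 turn [-0.   -0.   30.81] shift mm [ 323.4 -385.4   53.3] t 1.0
to [ 0.419 -0.112  0.031] r 0.434 turn [-0.   -0.   30.81] shift mm [ 323.4 -385.4  222.3] t 1.0
```

Request:
send_rows:
  rows: "0 0 5 40 -48 7 0.2; 0 0 10 80 -96 13 0.2; 0 0 15 121 -144 20 0.2; 0 0 20 162 -193 27 0.2; 0 0 24 202 -241 33 0.2; 0 0 28 242 -289 40 0.2; 0 0 30.8 283 -337 47 0.2; 0 0 30.8 323 -385 53 0.2"

```text
time: 2.0
eef_pos: [0.4182, -0.1161, 0.2011]
tcp_rot: [0.999, -0.035, 0.001, 0.0]
contact_force: [1.1, 0.7, 0.7]
opening: 0.601
finger_force: 0.0
```

```bash
python3 -c "
from goal import *
goal(-.086,-.0257,.031); s=ctrl.get_state(); print(s['qpos'].round(2),s['opening'],s['contact_force'],s['eef_pos'])"
```

```text
to [ 0.419 -0.112  0.031] r 0.434 turn [ 0.03 -0.08 -0.04] shift mm [  0.7  -4.1 170.1] t 2.0
[-0.51 -0.22  2.19  0.    1.16  1.13] 0.6008473170724193 [1.05867898 0.69040189 0.69764311] [ 0.41821338 -0.11610196  0.20109759]
```

Request:
send_rows:
  rows: "0 0 0 0 0 40 0.2; 0 0 0 0 0 80 0.2; 0 0 0 0 0 115 0.2; 0 0 0 0 0 145 0.2; 0 0 0 0 0 160 0.2; 0 0 0 0 0 169 0.2; 0 0 0 0 0 169 0.2"

```text
time: 2.88
eef_pos: [0.4182, -0.1181, 0.032]
tcp_rot: [0.999, -0.034, 0.0, 0.0]
contact_force: [0.7, -0.2, 0.2]
opening: 0.604
finger_force: 0.0
```

```bash
python3 -c "
from goal import *
goal(-.086,-.0257,.031); s=ctrl.get_state(); print(s['qpos'].round(2),s['contact_force'],s['eef_pos'])
p=shot('scene','s2.png'); i=cv2.imread('pics/s2.png')[150:300,200:400]; cv2.imwrite('pics/s2c.png',cv2.resize(i,None,fx=4,fy=4,interpolation=2))"
```

```text
to [ 0.419 -0.112  0.031] r 0.434 turn [ 0.   -0.01  0.01] shift mm [ 0.8 -6.   1. ] t 2.875
[-0.51  0.08  2.28  0.    0.78  1.13] [ 0.68416347 -0.18444195  0.24414053] [ 0.41823943 -0.1180941   0.03202337]
```

View pics/s2c.png

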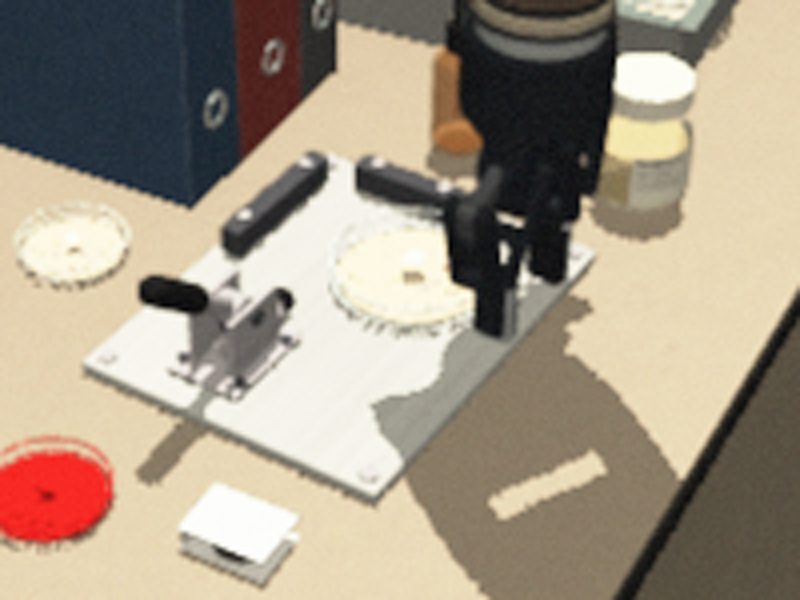

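The fingers are in front of the dish at crop (490,280), just above the plate and astride its near edge, with the lever still open at (175,292). I'll nudge forward a little and check the lateral offset.

Request:
send_rows:
  rows: "0 0 0 5 0 0 0.2; 0 0 0 5 0 0 0.2"

```text
time: 3.18
eef_pos: [0.4241, -0.1188, 0.0328]
tcp_rot: [0.999, -0.034, 0.001, 0.001]
contact_force: [0.3, -0.2, 0.4]
opening: 0.601
finger_force: 0.0
```

```bash
python3 -c "
from goal import *
goal(-.081,-.0257,.031);goal(-.015,-.0257,.031)
s=ctrl.get_state();print(s['contact_force'],(w2h(q,s['eef_pos'])*1e3).round(1))"
```

```text
to [ 0.424 -0.113  0.031] r 0.439 turn [ 0.06 -0.12  0.02] shift mm [-0.1 -6.2  1.8] t 3.175
to [ 0.49  -0.117  0.031] r 0.504 turn [ 0.06 -0.12  0.02] shift mm [65.9 -6.2  1.9] t 3.175
[ 0.29016839 -0.17153973  0.4158655 ] [-80.9 -31.9]
```

Request:
send_rows:
  rows: "0 0 0 0 -6 1 0.2; 0 0 0 0 -6 1 0.2; 0 0 0 4 -6 1 0.2; 0 0 0 8 -6 1 0.2; 0 0 0 12 -6 1 0.2; 0 0 0 16 -6 1 0.2; 0 0 0 20 -6 1 0.2; 0 0 0 20 -6 1 0.2"

```text
time: 4.18
eef_pos: [0.4438, -0.1138, 0.0309]
tcp_rot: [0.999, -0.034, 0.0, 0.0]
contact_force: [-0.2, -1.1, -0.4]
opening: 0.596
finger_force: 0.0
```

```bash
cat > st.py <<'E'
from goal import *
s=ctrl.get_state();print(s['contact_force'].round(1),(w2h(q,s['eef_pos'])*1e3).round(1),s['eef_pos'][2])
p=ctrl.read_camera('scene')
for t in look(p,'dish'): print(t,(w2h(q,t[1])*1e3).round(1))
E
python3 st.py
```

```text
[-0.2 -1.1 -0.4] [-61.6 -25.6] 0.03086105571531343
(0.78, [0.664, -0.053, 0.005], [216, 212]) [153.9  50.2]
(0.74, [0.501, -0.107, 0.013], [292, 218]) [ -5.  -14.9]
(0.7, [0.556, 0.112, 0.004], [213, 274]) [ 34.8 207.4]
```

Request:
send_rows:
  rows: "0 0 0 4 0 0 0.2; 0 0 0 8 0 0 0.2; 0 0 0 12 0 0 0.2; 0 0 0 16 0 0 0.2; 0 0 0 20 0 0 0.2; 0 0 0 24 0 0 0.2; 0 0 0 27 0 0 0.2; 0 0 0 27 0 0 0.2"

```text
time: 5.28
eef_pos: [0.4707, -0.1156, 0.031]
tcp_rot: [0.999, -0.034, 0.0, 0.0]
contact_force: [0.8, 0.2, -0.4]
opening: 0.599
finger_force: 0.0
```

```bash
python3 st.py
```

```text
[ 0.8  0.2 -0.4] [-34.6 -25.6] 0.03095907978117299
(0.85, [0.662, -0.053, 0.006], [217, 212]) [151.9  50.1]
(0.83, [0.528, -0.111, 0.013], [282, 214]) [ 22.2 -17. ]
(0.59, [0.557, 0.112, 0.005], [212, 274]) [ 35.8 207.5]
```

Step in small amounts until the back stop pushes back.

Request:
send_rows:
  rows: "0 0 0 2 0 0 0.2; 0 0 0 4 0 0 0.2; 0 0 0 4 0 0 0.2"

```text
time: 5.75
eef_pos: [0.4744, -0.1158, 0.0308]
tcp_rot: [0.999, -0.034, 0.0, 0.0]
contact_force: [-1.0, -0.2, -0.4]
opening: 0.596
finger_force: 0.2
```

Request:
send_rows:
  rows: "0 0 0 1 0 0 0.2; 0 0 0 2 0 0 0.2; 0 0 0 2 0 0 0.2"

```text
time: 6.12
eef_pos: [0.4764, -0.116, 0.0308]
tcp_rot: [0.999, -0.034, 0.0, 0.0]
contact_force: [-0.5, 0.9, 0.4]
opening: 0.598
finger_force: 0.4
```

```bash
python3 st.py
```

```text
[-0.5  0.9  0.4] [-28.9 -25.5] 0.030849195355975193
(0.84, [0.556, 0.109, 0.002], [214, 275]) [ 35.  204.4]
(0.73, [0.665, -0.057, 0.006], [217, 211]) [155.2  46.3]
```

Request:
send_rows:
  rows: "0 0 0 1 0 0 0.2; 0 0 0 1.5 0 0 0.2; 0 0 0 1.5 0 0 0.2"

```text
time: 6.6
eef_pos: [0.4778, -0.116, 0.0308]
tcp_rot: [0.999, -0.034, 0.0, 0.0]
contact_force: [-0.9, 0.6, 0.6]
opening: 0.601
finger_force: 0.4
```

Request:
send_rows:
  rows: "0 0 0 1 0 0 0.2; 0 0 0 1.5 0 0 0.2; 0 0 0 1.5 0 0 0.2"

```text
time: 6.98
eef_pos: [0.4787, -0.116, 0.0307]
tcp_rot: [0.999, -0.034, -0.001, -0.0]
contact_force: [-3.4, -0.7, 2.7]
opening: 0.599
finger_force: 1.8
```

```bash
python3 st.py; python3 -c "
from h import *
shot('top','t3.png'); i=cv2.imread('pics/t3.png')[130:280,225:385]; cv2.imwrite('pics/t3c.png',cv2.resize(i,None,fx=4,fy=4,interpolation=2))"
```

```text
[-3.4 -0.7  2.7] [-26.6 -25.4] 0.030691378574689662
(0.8, [0.663, -0.056, 0.007], [217, 211]) [153.1  47.2]
(0.79, [0.533, -0.109, 0.011], [280, 214]) [ 27.1 -14.7]
(0.6, [0.556, 0.11, 0.003], [213, 274]) [ 34.9 205.4]
```

View pics/t3c.png

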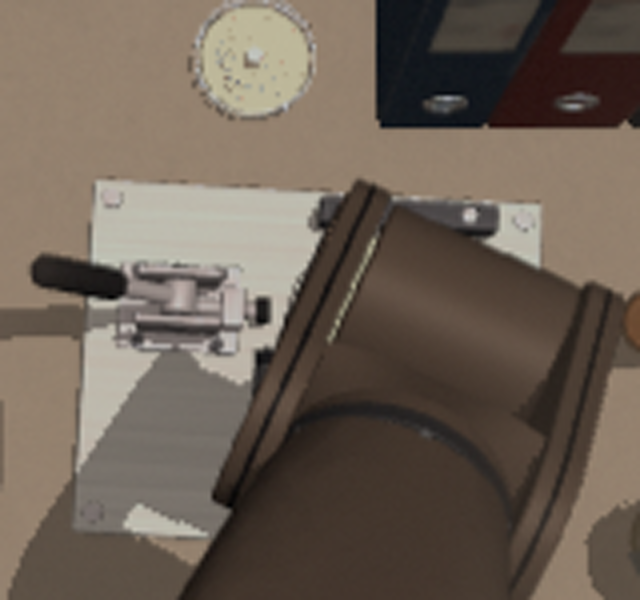

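The arm hides the dish in this view. The plunger tip is clear at crop (262,310) and the lever is still open at (75,277). Resistance rose to 3.4 N where the back stop should be. I'll press once more, then back off, rise and check.

Request:
send_rows:
  rows: "0 0 0 1 0 0 0.2; 0 0 0 1 0 0 0.2; 0 0 0 -5 0 0 0.2; 0 0 0 -20 0 0 0.2; 0 0 0 -28 0 0 0.2; 0 0 0 -28 0 -40 0.2; 0 0 0 -28 0 -100 -0.5; 0 0 0 -28 0 -150 -1"

```text
time: 8.12
eef_pos: [0.4512, -0.1143, 0.1829]
tcp_rot: [0.999, -0.034, 0.001, 0.0]
contact_force: [1.0, -0.7, 0.5]
opening: 0.179
finger_force: 0.0
```

Request:
send_rows:
  rows: "0 0 0 0 -45 0 -1; 0 0 0 0 -95 0 -1; 0 0 0 20 -145 0 -1; 0 0 0 40 -190 0 -1; 0 0 0 70 -201 0 -1; 0 0 0 75 -201 0 -1"

```text
time: 8.88
eef_pos: [0.5408, 0.0819, 0.1809]
tcp_rot: [0.999, -0.034, 0.0, -0.0]
contact_force: [-0.1, 0.3, 0.2]
opening: 0.004
finger_force: 0.0
```

```bash
python3 - <<'E'
from goal import *
s=ctrl.get_state(); print((w2h(q,s['eef_pos'])*1e3).round(1),s['qpos'].round(2),s['opening'])
goal(.02,.178,.2);goal(.02,.178,.097);goal(.02,.065,.097)
p=shot('top','t4.png'); i=cv2.imread('pics/t4.png')[130:280,185:385]; cv2.imwrite('pics/t4c.png',cv2.resize(i,None,fx=4,fy=4,interpolation=2))
c=pix(p,h2w(q,(.02,-.026,.020)));print('expected dish crop px',(np.array(c)-[185,130])*4)
for t in look(p,'dish'): print(t,(w2h(q,t[1])*1e3).round(1))
E
```

```text
[ 21.7 176.3] [-0.04  0.08  1.96  0.    1.11  1.6 ] 0.0036390264392698736
to [0.539 0.084 0.2  ] r 0.546 turn [-0.01 -0.05  0.11] shift mm [ -1.7  -1.7 -19.1] t 8.875
to [0.539 0.084 0.097] r 0.546 turn [-0.01 -0.05  0.11] shift mm [-1.8 -1.7 83.9] t 8.875
to [ 0.531 -0.029  0.097] r 0.532 turn [-0.01 -0.05  0.11] shift mm [ -2.  111.3  83.9] t 8.875
expected dish crop px [544.48193726 313.73138567]
(0.78, [0.525, -0.124, 0.015], [323, 209]) [ 20.1 -30.2]
(0.77, [0.664, -0.059, 0.0], [289, 145]) [154.3  44.2]
```

View pics/t4c.png

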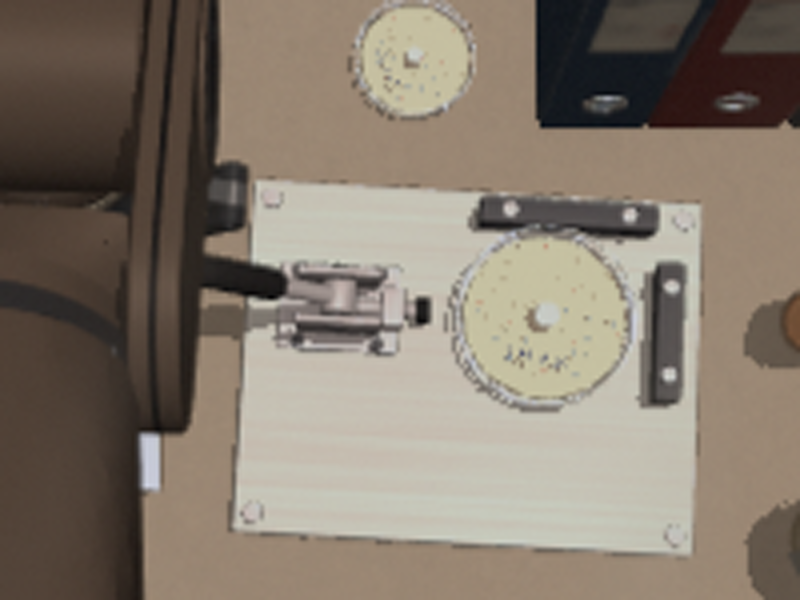

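The dish is centred at crop (543,317), where it should be when touching the back stop, and the lever is still open at (240,275). Next I'll lower the shut fingers outside the lever end.

Request:
send_rows:
  rows: "0 0 0 -2 -5 30 -1; 0 0 0 -2 -5 60 -1; 0 0 0 -2 -5 84 -1; 0 0 0 -2 -5 84 -1"

```text
time: 9.48
eef_pos: [0.5356, 0.0855, 0.0947]
tcp_rot: [0.999, -0.035, -0.003, 0.0]
contact_force: [-0.2, -0.3, 0.3]
opening: 0.0
finger_force: 0.0
```

Request:
send_rows:
  rows: "0 0 0 0 8 0 -1; 0 0 0 0 16 0 -1; 0 0 0 0 24 0 -1; 0 0 0 0 32 0 -1; 0 0 0 0 40 0 -1; 0 0 0 0 48 0 -1"

```text
time: 10.22
eef_pos: [0.5382, 0.0409, 0.1017]
tcp_rot: [0.999, -0.033, 0.005, -0.002]
contact_force: [0.6, 3.7, 2.5]
opening: -0.002
finger_force: 1.8
```

```bash
python3 - <<'E'
from goal import *
s=ctrl.get_state(); print((w2h(q,s['eef_pos'])*1e3).round(1),s['eef_pos'],s['contact_force'])
goal(.02,.065,.097)
p=shot('scene','s5.png'); i=cv2.imread('pics/s5.png')[130:280,180:380]; cv2.imwrite('pics/s5c.png',cv2.resize(i,None,fx=4,fy=4,interpolation=2))
E
```

```text
[ 22.  135.2] [0.538238   0.04090502 0.10169497] [0.57821922 3.69643985 2.46919347]
to [ 0.531 -0.029  0.097] r 0.532 turn [-0.19 -0.55  0.14] shift mm [-2.2 70.3  4.4] t 10.225
```

View pics/s5c.png

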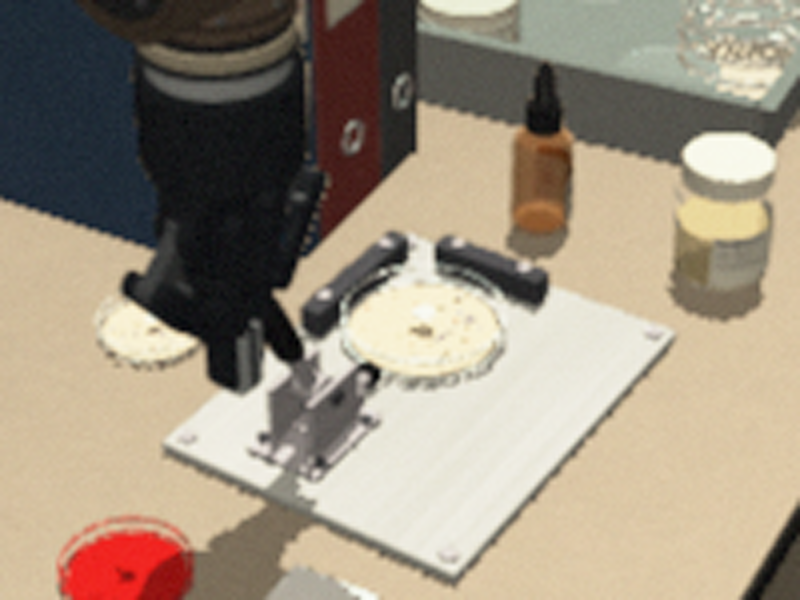

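The fingers at crop (235,360) bear on the lever at (285,335), which is rising with a normal reaction of about 4 N. Nothing else is touched, so I'll keep sweeping past centre.

Request:
send_rows:
  rows: "0 0 0 -1 9 0 -1; 0 0 0 -2 18 0 -1; 0 0 0 -2 27 0 -1; 0 0 0 -2 36 0 -1; 0 0 0 -2 45 0 -1; 0 0 0 -2 54 0 -1; 0 0 0 -2 63 0 -1; 0 0 0 -2 68 0 -1"

```text
time: 11.28
eef_pos: [0.5277, -0.0299, 0.096]
tcp_rot: [0.999, -0.035, -0.001, -0.0]
contact_force: [-0.1, 0.8, -0.0]
opening: 0.003
finger_force: 0.0
```

```bash
python3 - <<'E'
from goal import *
s=ctrl.get_state(); print((w2h(q,s['eef_pos'])*1e3).round(1),s['eef_pos'],s['contact_force'])
p=shot('scene','s6.png'); i=cv2.imread('pics/s6.png')[130:280,180:380]; cv2.imwrite('pics/s6c.png',cv2.resize(i,None,fx=4,fy=4,interpolation=2))
E
```

```text
[16.4 63.9] [ 0.52774683 -0.02991998  0.09600797] [-0.07696324  0.82836863 -0.0047944 ]
```

View pics/s6c.png

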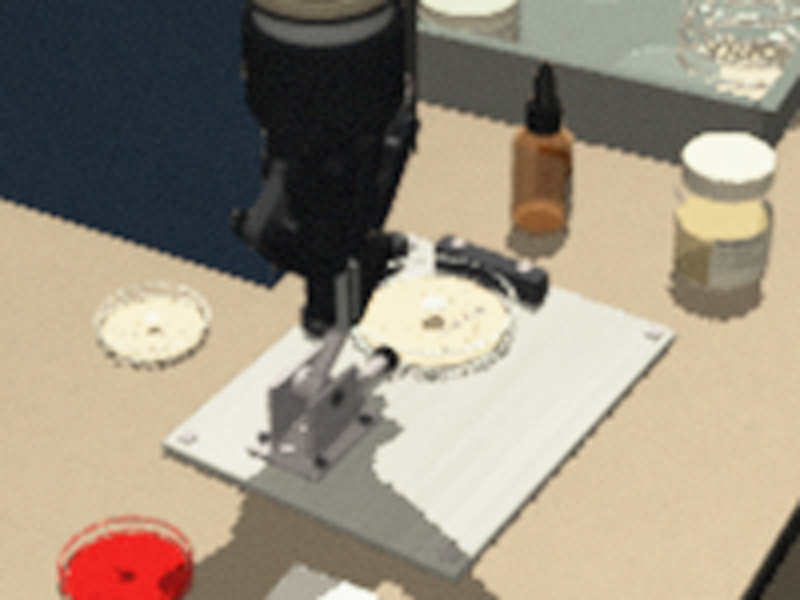

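The plunger at crop (388,360) is out and touching the dish, which has shifted toward the side stop. The lever leans toward the dish and the force on the fingers is near zero. I'll withdraw and verify.

Request:
send_rows:
  rows: "0 0 0 0 -20 0 -1; 0 0 0 0 -50 0 -1; 0 0 0 0 -80 -20 -1; 0 0 0 0 -100 -70 -1; 0 0 0 0 -150 -110 -1; 0 0 0 0 -200 -120 -1; 0 0 0 0 -200 -120 -1; 0 0 0 0 -200 -120 -1"

```text
time: 12.32
eef_pos: [0.5416, 0.1701, 0.216]
tcp_rot: [0.999, -0.034, -0.001, 0.0]
contact_force: [-0.9, -1.2, 0.5]
opening: 0.0
finger_force: 0.0
```

```bash
python3 - <<'E'
from goal import *
s=ctrl.get_state(); print(s['eef_pos'],s['contact_force'],s['dq'].round(3))
p=shot('top','t7.png'); i=cv2.imread('pics/t7.png')[130:280,185:385]; cv2.imwrite('pics/t7c.png',cv2.resize(i,None,fx=4,fy=4,interpolation=2))
for n,h in [('dish',(.02,-.035,.020)),('levertip',(.02,.011,.097))]: print(n,((np.array(pix(p,h2w(q,h)))-[185,130])*4).round())
for t in look(p,'dish'): print(t,(w2h(q,t[1])*1e3).round(1))
E
```

```text
[0.54155848 0.17012849 0.21596085] [-0.87268686 -1.18151429  0.54039177] [-0.026  0.001  0.014  0.     0.     0.   ]
dish [562. 315.]
levertip [482. 282.]
(0.64, [0.562, 0.113, 0.006], [205, 193]) [ 40.7 208.8]
(0.61, [0.526, -0.132, 0.013], [327, 208]) [ 21.7 -38.1]
(0.58, [0.662, -0.059, 0.003], [289, 145]) [152.3  44.1]
```

View pics/t7c.png

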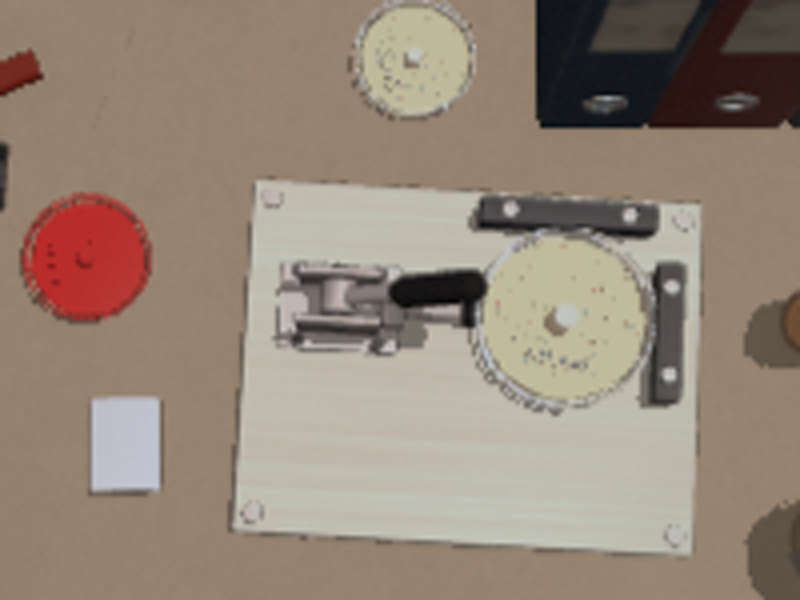

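The lever tip is at crop (485,285), its closed position. The dish is at (562,319), about 2 mm from the expected seat pixel (562,315), and touches both stops and the plunger. The arm is clear of everything.

```bash
python3 -c "
from plant import ctrl
print(ctrl.sign_off())"
```

```text
the job is handed in; nothing more can be done
None
```

The dish is against the back stop and side stop, the lever snapped closed with the plunger on the dish, and the job is handed in with the arm clear. The last picture puts the dish about 2 mm from its seat; plunger force was not measured and no verdict was returned.

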